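# Store the microscope optics in order of length

### The arm

A 6-joint arm with a two-finger parallel gripper is mounted at the origin on a cart in front of the work surface, level with it; the furniture and walls round the work are solid. World frame = base frame: x ahead of the robot, y to its left, z up, the work surface at z = 0. Lengths are in mm, angles in degrees, forces in N, time in s.
With the tool pointing down it reaches from about 300 to 850 mm from the base axis. Payload 4.2 kg.
Tool frame: the origin (TCP) lies midway between the tips of the shut fingers; the grasp point (between the pads) lies 19 mm behind it (env.grip_point_offset is the distance from the TCP to the grasp point, in mm); z points along the fingers, x is the direction in which the jaws open and shut, and the axes are right-handed (so a half turn about z gives the same grasp; the last joint's range is limited). The gripper opens to 91 mm and grips with 3 to 60 N. Pads are 32 mm wide; open, the fingers measure 118 mm over their backs; the gripper's body (76 mm by 178 mm) begins 60 mm behind the grasp point.
Start: joints at [-69.271, 18.312, 89.639, -0, 72.044, -1.146], TCP at [214.244, -533.613, 213.976] pointing down, gripper open.
Joint ranges: [-177.97, 177.97], [-48.28, 115.42], [12.27, 149.76], [-77.06, 257.06], [2.81, 150.46], [-146.56, 146.56]. Speed limits (degrees/s): [147.25, 147.25, 180, 180, 180, 180].

### API

Orientations are given as [roll, pitch, yaw] about the fixed x, y, z axes, in that order (R = Rz(yaw) Ry(pitch) Rx(roll)).
In Python, from workcell import env gives the robot as it stands.
- The arm moves only by the shell command python3 -m pendant 'ROWS' [FORCE]. ROWS is JSON, a list of rows, each an object with "xyz": the shift along the tool's x, y, z in m, a list of three; "roll": the turn about the tool's z in degrees; "jaw": the closure, from 0 (fully open) to 1 (shut). A call has exactly 8 rows; each row is the pose to reach, as a shift and turn from the pose commanded when the call began, along the tool's axes at that moment; what a row does not reach only later rows make up. A row lasts 1/8 s, in which the tool goes at most 62.5 mm and 10.7 degrees, less where a joint would pass 70% of its speed; a pose out of reach is approached as far as the arm can. A call with a gripper value outside its range is refused whole. The fingers move at their own pace and stop on an object; FORCE is the grip in N (left out, the last holds). Time passes only in rows, so rows that repeat a pose let the fingers close, or fill a call up. It gives the time, the measured TCP pose, the force and the opening at its end, in the units of the state.
- env.state(): the state, without advancing time (a new reading comes with each control period).
- env.grab_frame(name): name is "scene" or "top" or "wrist"; returns (picture, depth): 480x640x3 uint8, blue, green, red; 480x640 float32, mm along the optical axis (not along the pixel's ray), 0 where there is no reading.
- env.camera_params(name): a dict with "camera_matrix" (3x3 intrinsics, pixels), "cam_to_world" (4x4, takes a point from camera to world coordinates); the wrist camera has in their place "hand_eye" (4x4, takes a point from camera to tool coordinates, whose origin is the TCP and whose axes are the tool frame's). Camera axes: x right, y up, looking along -z (the intrinsics and any distortion apply to the point x, -y, -z); pixel columns grow to the right and rows downward; lengths in mm; the calibration is good to about 2 mm. The wrist camera is an equidistant fisheye: a pixel r from the principal point sees the ray r / f radians off the axis. A picture is of the moment at which its call begins: read the wrist's pose just before it. camera_params takes no time and is no camera call.
- env.job_done(): hands the job in, once; it reports no verdict.
The state is a dict: "time_s": time; "qpos": joint angles; "qvel": joint speeds; "effort": joint torques, N m; "ee_pos": TCP position; "ee_rot": TCP orientation; "force": force on the tool from outside, world axes, zero at the start; "torque": the same for the moment, N m; "gripper_width": finger opening in mm.
Only numpy, scipy, OpenCV 4.12 (cv2) and the standard library are available. Lean on these libraries where they do the work, as an engineer would, in place of code of your own. Each camera call takes 0.05 s, during which the arm holds its last target. There are 200 camera calls.

### The job

Put the microscope optics that stand on the rubber mat away in the wooden storage block: the eyepiece in the big well at one end, and the four objectives in the four equal wells in order of length, the shortest beside the eyepiece and each next one longer, so that the longest is at the far end. Each must stand upright, seated on the bottom of its well; they are glass, so set them down without dropping them or knocking any over, and leave the other things on the bench where they are.

Things in the scene. Friction and masses are not known exactly. Their poses are not given: they have to be found in the camera images.
- optics_block: Fixed pale wooden storage block, 72 (x) x 320 (y) x 22 mm, any yaw; origin at the centre of its underside. In its top a row of five round straight-sided wells along y, at x = 0, all 6 mm deep (felt floor at z = 16 mm): the big eyepiece well, 50 mm across, at y = +124 mm, then four equal objective wells, 36 mm across, at y = +56, -2, -60, -118 mm. Grip optics over 8 mm up, to clear its top
- objective_34: Shortest objective, 34 mm high, with the widest front lens (18 mm). All objectives are round steel parts standing upright, front lens up: a brass thread of 20 mm diameter below (7 mm high), then a cylindrical barrel of 28 mm diameter from 7 to 26 mm above the foot (grip it there), then a nose that tapers towards the lens. Origin at the centre of the foot, z up; about 0.11 kg.
- objective_46: Second shortest objective, 46 mm high, front lens 13 mm across; foot, barrel and origin as for objective_34; about 0.13 kg. At the start all optics stand about 3 mm above the bench top, on a fixed grey rubber mat
- objective_58: Second longest objective, 58 mm high, a tapering nose with a front lens 8 mm across; foot, barrel and origin as for objective_34; about 0.15 kg
- objective_70: Longest objective, 70 mm high, a slim tapering nose with a front lens 5 mm across; foot, barrel and origin as for objective_34; about 0.16 kg
- eyepiece: The eyepiece: a black round part with a white collar, 34 mm diameter, 48 mm high, standing upright; origin at the centre of its foot, z up; grip it round its black lower part, up to about 22 mm above the foot; about 0.09 kg. It stands on the same mat. Note: the white warming table beyond and between mat and block is solid, 160 mm high: carry round its near side or over it
- petri_1: Bystander: a round flat glass culture dish, 58 mm across, 15 mm high, loose; to be left alone. Origin at the centre of its underside
- lens_tissue: Bystander: a blue booklet of lens tissue, 99 x 68 x 6 mm, loose; to be left alone. Origin at the centre of its underside
- timer: Bystander: a pale laboratory timer, 60 x 66 x 18 mm, loose; to be left alone. Origin at the centre of its underside

How it is judged:
By the outcome, as a careful person would: the job done as asked, in the order asked, and still so for the second after the job is handed in, with the robot touching nothing.
It also fails if it takes over 144 s, if anything falls off the work surface, if the arm or the gripper's body presses on something with over 40 N, if the wrist force passes 120 N, or if a joint passes its speed limit or range.

## Working session

There is one attempt and no reset: what is moved stays moved. The work goes in short steps, Python scripts to look and compute and a shell command to move; the robot and the scene stay as the last step left them, time stands still between calls to the robot, and variables do not carry over. Pictures are saved under pics/ and viewed, about 12 in all and at most 16, crops included, and the job is handed in when it is done.

```bash
ls; mkdir -p pics
python3 - <<'E'
from workcell import env
import cv2,numpy as np
s=env.state();print({k:np.round(v,2).tolist() for k,v in s.items()},env.grip_point_offset)
a,d=env.grab_frame("scene");b,e=env.grab_frame("top")
cv2.imwrite("pics/scene.png",a);cv2.imwrite("pics/top.png",b)
np.savez("first.npz",a=a,d=d,b=b,e=e)
for n in("scene","top","wrist"):
  for k,v in env.camera_params(n).items():print(n,k,np.round(v,3).tolist() if not isinstance(v,str) else v)
E
```

```text
pics
{'time_s': 0.0, 'qpos': [-69.27, 18.35, 89.7, -0.0, 72.04, -1.15], 'qvel': [-0.06, -0.05, -0.08, -0.03, -0.03, -0.06], 'effort': [-0.0, -41.25, -23.2, 0.07, 0.05, -0.0], 'ee_pos': [214.07, -533.13, 213.13], 'ee_rot': [-180.0, 0.1, -68.12], 'force': [-0.16, -0.8, -0.53], 'torque': [-0.01, -0.02, -0.02], 'gripper_width': 91.1} 18.8
scene camera_matrix [[552.527, 0.0, 334.354], [0.0, 552.527, 241.324], [0.0, 0.0, 1.0]]
scene cam_to_world [[-0.788, -0.543, 0.29, 899.242], [0.616, -0.692, 0.376, 537.136], [-0.004, 0.475, 0.88, 1324.515], [0.0, 0.0, 0.0, 1.0]]
top camera_matrix [[547.306, 0.0, 325.444], [0.0, 547.306, 238.59], [0.0, 0.0, 1.0]]
top cam_to_world [[0.025, 0.992, -0.124, 271.519], [-1.0, 0.027, 0.009, -7.537], [0.013, 0.124, 0.992, 1514.355], [0.0, 0.0, 0.0, 1.0]]
wrist camera_matrix [[371.648, 0.0, 325.207], [0.0, 371.648, 242.068], [0.0, 0.0, 1.0]]
wrist hand_eye [[1.0, 0.0, -0.0, 0.292], [0.0, -0.965, -0.264, -73.38], [-0.0, 0.264, -0.965, -171.509], [0.0, 0.0, 0.0, 1.0]]
```

View pics/scene.png

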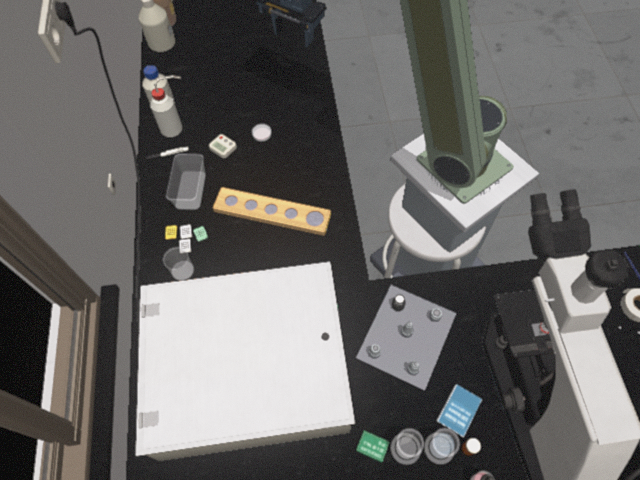

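View pics/top.png

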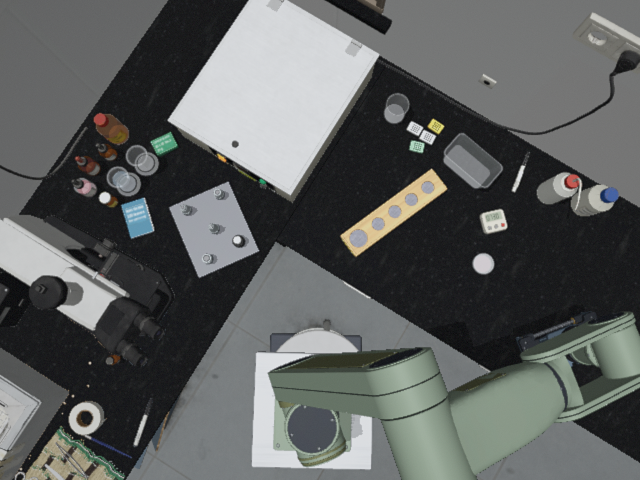

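```bash
cat > h.py <<'E'
from workcell import env
import numpy as np,cv2
from scipy.spatial.transform import Rotation as R
def pose(s=None):
    s=s or env.state();T=np.eye(4);T[:3,:3]=R.from_euler('xyz',s['ee_rot'],degrees=True).as_matrix();T[:3,3]=s['ee_pos'];return T
def ray(name,uv,T=None):
    p=env.camera_params(name);K=np.array(p['camera_matrix']);uv=np.atleast_2d(uv).astype(float)
    x=(uv-K[:2,2])/K[0,0]
    if name=='wrist':
        C=T@np.array(p['hand_eye']);r=np.hypot(*x.T)[:,None]+1e-9
        d=np.c_[x*np.sin(r)/r,np.cos(r)]
    else: C=np.array(p['cam_to_world']);d=np.c_[x,np.ones(len(x))]
    return C[:3,3],(d*[1,-1,-1])@C[:3,:3].T
def plane(name,uv,z,T=None):
    o,d=ray(name,uv,T);return o+d*((z-o[2])/d[:,2])[:,None]
def project(name,P,T=None):
    p=env.camera_params(name);K=np.array(p['camera_matrix'])
    C=T@np.array(p['hand_eye']) if name=='wrist' else np.array(p['cam_to_world'])
    q=(np.atleast_2d(P)-C[:3,3])@C[:3,:3]*[1,-1,-1]
    if name=='wrist':
        n=np.hypot(q[:,0],q[:,1])+1e-9;x=q[:,:2]*(np.arctan2(n,q[:,2])/n)[:,None]
    else: x=q[:,:2]/q[:,2:]
    return x*K[0,0]+K[:2,2]
def cloud(name,depth):
    v,u=np.mgrid[:480,:640];p=env.camera_params(name);o,d=ray(name,np.c_[u.ravel(),v.ravel()])
    z=d@(-np.array(p['cam_to_world'])[:3,2])
    return (o+d*(depth.ravel()/z)[:,None]).reshape(480,640,3)
E
python3 - <<'E'
from h import *
f=np.load("first.npz")
for n,im,dp,mr,br in(("top",f['b'],f['e'],(160,270,170,290),(330,460,160,265)),("scene",f['a'],f['d'],(350,460,280,395),(205,340,180,240))):
    P=cloud(n,dp)
    # mat: heights
    for nm,(u0,u1,v0,v1) in(("mat",mr),("blk",br)):
        Q=P[v0:v1,u0:u1];I=im[v0:v1,u0:u1]
        hsv=cv2.cvtColor(I,cv2.COLOR_BGR2HSV)
        if nm=="mat":
            m=((Q[...,2]>14)&(Q[...,2]<90)).astype(np.uint8)
            k,l,st,c=cv2.connectedComponentsWithStats(m)
            for i in range(1,k):
                if st[i,4]>12:
                    q=Q[l==i];t=q[q[:,2]>q[:,2].max()-6]
                    print(n,nm,st[i,4],np.round(q.mean(0)),"top",np.round(t.mean(0)),q[:,2].max().round())
        else:
            m=cv2.inRange(hsv,(10,60,100),(30,255,255))
            c=max(cv2.findContours(m,cv2.RETR_EXTERNAL,2)[0],key=cv2.contourArea)
            hull=cv2.convexHull(c)[:,0]+[u0,v0]
            W=plane(n,hull,22)[:,:2].astype(np.float32);print(n,nm,cv2.minAreaRect(W))
            m2=cv2.fillPoly(np.zeros_like(m),[hull-[u0,v0]],255)&~m
            k,l,st,ce=cv2.connectedComponentsWithStats(m2)
            for i in range(1,k):
                if st[i,4]>40:print(st[i,4],np.round(plane(n,ce[i]+[u0,v0],22)[0]))
    cr=im[mr[2]:mr[3],mr[0]:mr[1]]
    cv2.imwrite(f"pics/mat_{n}.png",cv2.resize(cr,None,fx=5,fy=5,interpolation=cv2.INTER_CUBIC)[:600,:800])
E
```

```text
top mat 71 [622. 187.  55.] top [620. 186.  86.] 89.0
top mat 41 [593. 147.  62.] top [594. 137.  87.] 89.0
top mat 94 [573. 274.  39.] top [575. 276.  52.] 54.0
top mat 99 [526. 361.  42.] top [524. 361.  71.] 71.0
top mat 96 [477. 282.  45.] top [479. 286.  74.] 78.0
top mat 130 [445. 215.  38.] top [448. 219.  53.] 57.0
top mat 94 [395. 297.  34.] top [394. 299.  40.] 44.0
top mat 107 [326. 414.  24.] top [318. 411.  33.] 37.0
top blk ((538.5238037109375, -208.1729278564453), (74.52294921875, 324.14251708984375), 37.82697296142578)
123 [ 610. -302.   22.]
124 [ 575. -256.   22.]
126 [ 540. -210.   22.]
127 [ 504. -165.   22.]
247 [ 463. -111.   22.]
scene mat 166 [455. 221.  37.] top [452. 220.  52.] 56.0
scene mat 124 [403. 302.  32.] top [403. 300.  40.] 44.0
scene mat 140 [489. 290.  44.] top [485. 286.  74.] 78.0
scene mat 129 [584. 281.  39.] top [581. 279.  52.] 56.0
scene mat 139 [539. 369.  41.] top [534. 367.  62.] 65.0
scene blk ((546.8917236328125, -205.40594482421875), (84.27299499511719, 326.43896484375), 37.891971588134766)
94 [ 618. -301.   22.]
93 [ 582. -255.   22.]
95 [ 546. -209.   22.]
98 [ 511. -164.   22.]
201 [ 469. -110.   22.]
```

View pics/mat_top.png

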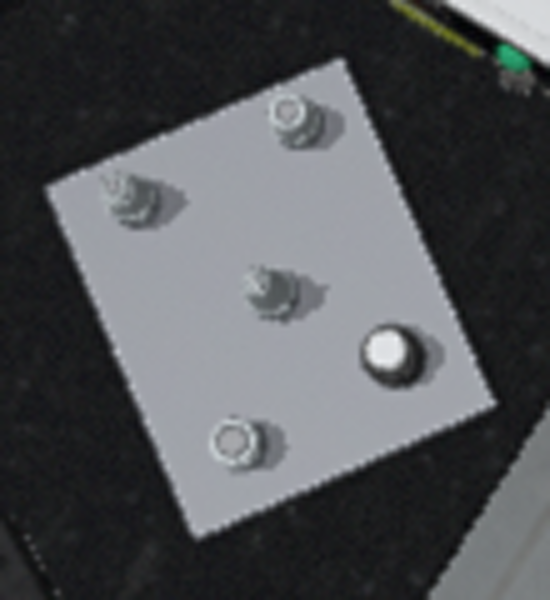

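```bash
cat > go.py <<'E'
# shift (m, tool axes) and roll from the commanded pose to a world target x y z [yaw]
import sys;from h import *
T=pose();a=[float(v) for v in sys.argv[1:]]
s=env.state();y=s['ee_rot'][2]
print("shift",np.round(T[:3,:3].T@(np.array(a[:3])-T[:3,3])/1000,4).tolist(),"roll",round((y-(a[3] if len(a)>3 else 37.6)+180)%360-180,1))
E
python3 -m pendant '[{"xyz":[-0.047,-0.036,-0.008],"roll":-10,"jaw":0},{"xyz":[-0.093,-0.073,-0.015],"roll":-20,"jaw":0},{"xyz":[-0.140,-0.109,-0.023],"roll":-30,"jaw":0},{"xyz":[-0.187,-0.146,-0.030],"roll":-40,"jaw":0},{"xyz":[-0.233,-0.182,-0.038],"roll":-50,"jaw":0},{"xyz":[-0.280,-0.218,-0.045],"roll":-60,"jaw":0},{"xyz":[-0.326,-0.255,-0.053],"roll":-70,"jaw":0},{"xyz":[-0.373,-0.291,-0.060],"roll":-80,"jaw":0}]' 10
python3 - <<'E'
from h import *
print(plane("top",[[293,199],[170,122],[377,62]],160).round(),plane("scene",[[332,263],[353,424],[139,284]],160).round())
E
python3 go.py 460 320 200
```

```text
time_s: 1.1
ee_pos: [345.4, -77.2, 274.2]
ee_rot: [180.0, -0.0, 12.2]
force: [1.5, -0.2, 0.4]
gripper_width: 91.3
[[ 539.   64.  160.]
 [ 731.  384.  160.]
 [ 908. -143.  160.]] [[ 555.   81.  160.]
 [ 746.  395.  160.]
 [ 938. -151.  160.]]
shift [0.1958, -0.3642, 0.0742] roll -25.4
```

```bash
python3 -m pendant '[{"xyz":[0.028,-0.052,0.010],"roll":-5,"jaw":0},{"xyz":[0.056,-0.104,0.020],"roll":-10,"jaw":0},{"xyz":[0.084,-0.156,0.030],"roll":-15,"jaw":0},{"xyz":[0.112,-0.208,0.040],"roll":-20,"jaw":0},{"xyz":[0.140,-0.260,0.050],"roll":-25.4,"jaw":0},{"xyz":[0.168,-0.312,0.060],"roll":-25.4,"jaw":0},{"xyz":[0.196,-0.364,0.074],"roll":-25.4,"jaw":0.3},{"xyz":[0.196,-0.364,0.074],"roll":-25.4,"jaw":0.35}]'
python3 - <<'E'
from h import *
T=pose();a,d=env.grab_frame("wrist");cv2.imwrite("pics/w1.png",a);np.savez("w1.npz",a=a,d=d,T=T)
print(T.round(2).tolist(),env.state()['gripper_width'])
for n,P in dict(e=(450,220,3),o34=(398,299,3),o70=(482,287,3),o46=(578,278,3),o58=(529,365,3)).items():print(n,project("wrist",P,T).round())
E
```

```text
time_s: 2.1
ee_pos: [462.0, 320.4, 197.3]
ee_rot: [-180.0, 0.2, 37.5]
force: [-1.1, -1.4, 1.0]
gripper_width: 73.6
[[0.79, 0.61, -0.0, 462.05], [0.61, -0.79, -0.0, 320.38], [-0.0, -0.0, -1.0, 197.34], [0.0, 0.0, 0.0, 1.0]] 70.36614038019664
e [[261. 284.]]
o34 [[263. 196.]]
o70 [[323. 254.]]
o46 [[387. 311.]]
o58 [[405. 223.]]
```

View pics/w1.png

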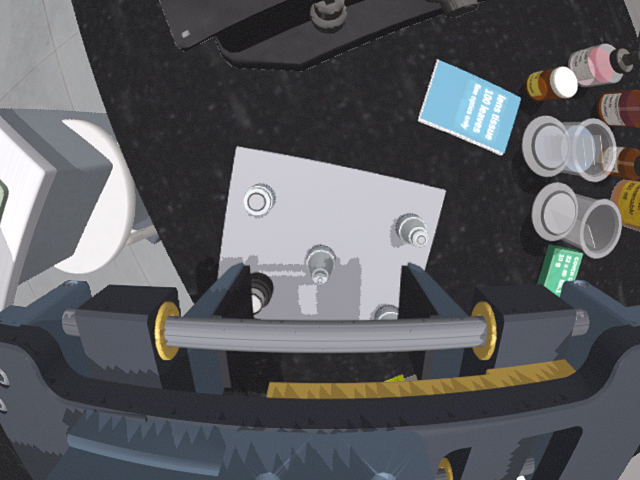

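```bash
python3 -m pendant '[{"xyz":[0,0.04,0],"roll":0,"jaw":0.35},{"xyz":[0,0.09,0],"roll":0,"jaw":0.35},{"xyz":[0,0.09,0],"roll":0,"jaw":0.35},{"xyz":[0,0.09,0],"roll":0,"jaw":0.35},{"xyz":[0,0.09,0],"roll":0,"jaw":0.35},{"xyz":[0,0.09,0],"roll":0,"jaw":0.35},{"xyz":[0,0.09,0],"roll":0,"jaw":0.35},{"xyz":[0,0.09,0],"roll":0,"jaw":0.35}]'
python3 - <<'E'
from h import *
T=pose();a,d=env.grab_frame("wrist");np.savez("w2.npz",a=a,d=d,T=T)
print(T.round(2).tolist(),env.state()['gripper_width'])
w=np.load("w1.npz")
g={}
for n,P in dict(e=(450,220,3),o34=(398,299,3),o70=(482,287,3),o46=(578,278,3),o58=(529,365,3)).items():print(n,project("wrist",P,T).round())
# crop mat region x3
u0,v0=200,50
cv2.imwrite("pics/w2.png",cv2.resize(a[v0:v0+200,u0:u0+266],None,fx=3,fy=3,interpolation=cv2.INTER_CUBIC))
E
```

```text
time_s: 3.15
ee_pos: [516.6, 246.2, 199.9]
ee_rot: [180.0, 0.0, 37.3]
force: [-0.3, -0.2, 0.1]
gripper_width: 59.1
[[0.8, 0.61, -0.0, 516.56], [0.61, -0.8, -0.0, 246.18], [-0.0, 0.0, -1.0, 199.9], [0.0, 0.0, 0.0, 1.0]] 59.10510865957832
e [[258. 198.]]
o34 [[263. 104.]]
o70 [[324. 164.]]
o46 [[393. 228.]]
o58 [[409. 132.]]
```

View pics/w2.png

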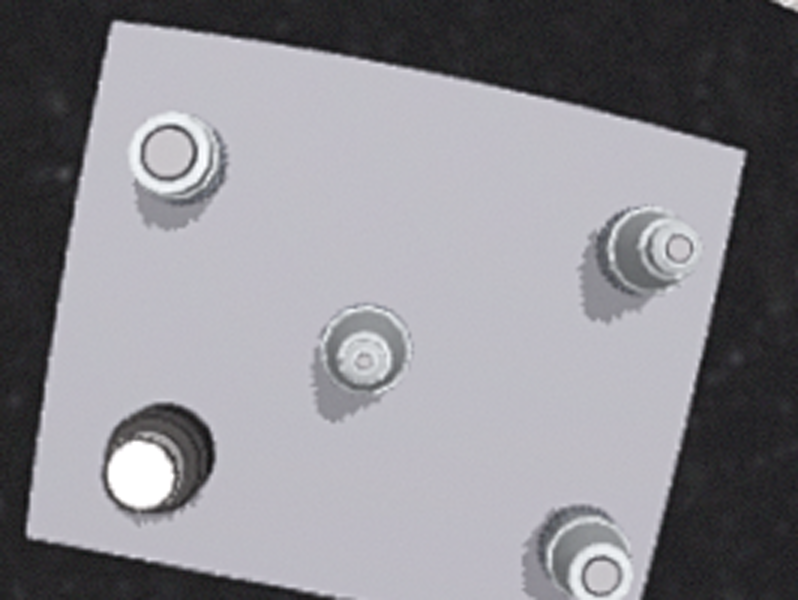

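The crop shows all five upright: 34 lens at (256,101), 58 at (426,133), 70 at (321,170), 46 at (400,242), and the eyepiece's white top at (247,208).

```bash
python3 - <<'E'
from h import *
T=np.load("w2.npz")['T']
for n,u,z in(("34",(256,100.7),37),("46",(400.3,241.7),49),("58",(426.3,132.7),61),("70",(321.3,170),73),("e",(247.3,208.3),51),("58 ring",(416,133.7),29),("70 ring",(322,166.3),29)):
    print(n,plane("wrist",u,z,T).round(1))
E
python3 go.py 449 221 60 37.6;python3 go.py 449 221 12 37.6
```

```text
34 [[397.5 298.6  37. ]]
46 [[578.3 276.2  49. ]]
58 [[532.  364.9  61. ]]
70 [[481.4 285.4  73. ]]
e [[449.9 217.7  51. ]]
58 ring [[531.2 363.9  29. ]]
70 ring [[481.4 285.6  29. ]]
shift [-0.0689, -0.021, 0.1399] roll -0.3
shift [-0.0689, -0.021, 0.1879] roll -0.3
```

```bash
python3 -m pendant '[{"xyz":[-0.035,-0.009,0.03],"roll":-0.3,"jaw":0.35},{"xyz":[-0.07,-0.018,0.06],"roll":-0.3,"jaw":0.35},{"xyz":[-0.07,-0.018,0.10],"roll":-0.3,"jaw":0.35},{"xyz":[-0.07,-0.018,0.14],"roll":-0.3,"jaw":0.35},{"xyz":[-0.07,-0.018,0.17],"roll":-0.3,"jaw":0.35},{"xyz":[-0.07,-0.018,0.188],"roll":-0.3,"jaw":0.35},{"xyz":[-0.07,-0.018,0.188],"roll":-0.3,"jaw":0.35},{"xyz":[-0.07,-0.018,0.188],"roll":-0.3,"jaw":0.5}]' 20
python3 go.py 450 218 12
```

```text
time_s: 4.2
ee_pos: [450.8, 218.1, 12.6]
ee_rot: [180.0, -0.1, 37.6]
force: [0.2, -0.3, -0.0]
gripper_width: 52.1
shift [-0.0007, -0.0004, 0.0006] roll -0.0
```

```bash
python3 -m pendant '[{"xyz":[0,0,0],"roll":0,"jaw":0.75},{"xyz":[0,0,0],"roll":0,"jaw":0.75},{"xyz":[0,0,0],"roll":0,"jaw":0.75},{"xyz":[0,0,0],"roll":0,"jaw":0.75},{"xyz":[0,0,-0.01],"roll":0,"jaw":0.75},{"xyz":[0,0,-0.05],"roll":0,"jaw":0.75},{"xyz":[0,0,-0.10],"roll":0,"jaw":0.75},{"xyz":[0,0,-0.16],"roll":0,"jaw":0.75}]' 20
python3 go.py 400 0 230
```

```text
time_s: 5.2
ee_pos: [449.3, 217.4, 173.1]
ee_rot: [-180.0, 0.1, 37.6]
force: [0.9, 0.9, -0.2]
gripper_width: 31.9
shift [-0.1717, 0.1423, -0.0566] roll -0.0
```

```bash
python3 -m pendant '[{"xyz":[-0.007,0.017,-0.02],"roll":0,"jaw":0.75},{"xyz":[-0.02,0.05,-0.037],"roll":0,"jaw":0.75},{"xyz":[-0.04,0.097,-0.037],"roll":0,"jaw":0.75},{"xyz":[-0.06,0.146,-0.037],"roll":0,"jaw":0.75},{"xyz":[-0.08,0.194,-0.037],"roll":0,"jaw":0.75},{"xyz":[-0.10,0.243,-0.037],"roll":0,"jaw":0.75},{"xyz":[-0.12,0.292,-0.037],"roll":0,"jaw":0.75},{"xyz":[-0.14,0.34,-0.037],"roll":0,"jaw":0.75}]' 20
python3 -m pendant '[{"xyz":[-0.015,0.04,0],"roll":0,"jaw":0.75},{"xyz":[-0.03,0.075,0],"roll":0,"jaw":0.75},{"xyz":[-0.04,0.10,0],"roll":0,"jaw":0.75},{"xyz":[-0.046,0.113,0],"roll":0,"jaw":0.75},{"xyz":[-0.046,0.113,0],"roll":0,"jaw":0.75},{"xyz":[-0.046,0.113,0],"roll":0,"jaw":0.75},{"xyz":[-0.046,0.113,0],"roll":0,"jaw":0.75},{"xyz":[-0.046,0.113,0],"roll":0,"jaw":0.75}]' 20
python3 - <<'E'
from h import *
T=pose();a,d=env.grab_frame("wrist");np.savez("w3.npz",a=a,d=d,T=T);cv2.imwrite("pics/w3.png",a)
hsv=cv2.cvtColor(a,cv2.COLOR_BGR2HSV)
m=cv2.inRange(hsv,(8,50,90),(32,255,255))
m=cv2.morphologyEx(m,cv2.MORPH_OPEN,np.ones((3,3)))
cs,h=cv2.findContours(m,cv2.RETR_CCOMP,cv2.CHAIN_APPROX_NONE)
for c,k in zip(cs,h[0]):
    if k[3]>=0 and cv2.contourArea(c)>150:
        W=plane("wrist",c[:,0],22,T)[:,:2].astype(np.float32)
        e=cv2.fitEllipse(W);print(cv2.contourArea(c),np.round(e[0],1),np.round(e[1],1),"px",c[:,0].mean(0).round())
for P in((466,-110,22),(507.5,-164.5,22),(543,-209.5,22),(578.5,-255.5,22),(614,-301.5,22)):print(project("wrist",P,T).round())
E
```

```text
time_s: 6.2
ee_pos: [546.5, -138.7, 209.2]
ee_rot: [-180.0, -0.0, 37.6]
force: [0.5, -0.3, -0.4]
gripper_width: 32.2
time_s: 7.2
ee_pos: [578.9, -253.9, 209.2]
ee_rot: [180.0, -0.0, 37.6]
force: [-0.4, -0.3, -0.8]
gripper_width: 32.6
984.0 [ 577.9 -257.3] [35.3 35.4] px [323. 221.]
1053.0 [ 542.8 -212. ] [35.2 35.5] px [323. 163.]
1067.5 [ 507.5 -166.8] [35.5 35.6] px [323. 103.]
1879.0 [ 466.2 -113.7] [48.7 49.3] px [322.  37.]
[[325.  34.]]
[[324. 101.]]
[[325. 161.]]
[[325. 220.]]
[[325. 275.]]
```

View pics/w3.png

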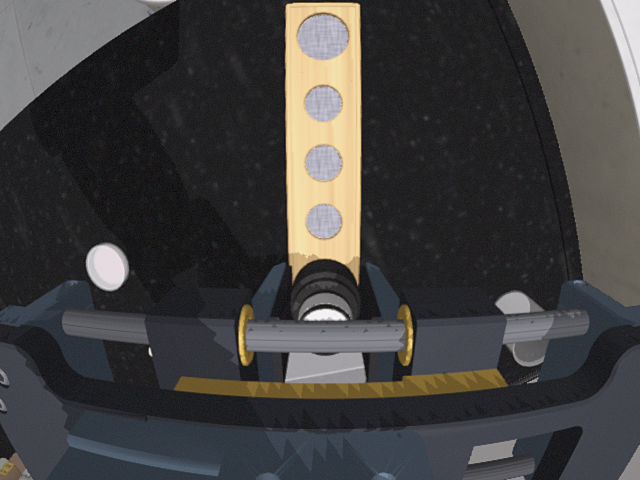

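```bash
python3 -m pendant '[{"xyz":[-0.001,-0.03,0],"roll":0,"jaw":0.75},{"xyz":[-0.002,-0.08,0],"roll":0,"jaw":0.75},{"xyz":[-0.003,-0.13,0.01],"roll":0,"jaw":0.75},{"xyz":[-0.004,-0.165,0.03],"roll":0,"jaw":0.75},{"xyz":[-0.004,-0.18,0.07],"roll":0,"jaw":0.75},{"xyz":[-0.004,-0.18,0.11],"roll":0,"jaw":0.75},{"xyz":[-0.004,-0.18,0.145],"roll":0,"jaw":0.75},{"xyz":[-0.004,-0.18,0.16],"roll":0,"jaw":0.75}]' 20
python3 go.py 466 -113.3 25.5
```

```text
time_s: 8.25
ee_pos: [464.9, -113.9, 47.4]
ee_rot: [-179.9, 0.1, 37.6]
force: [0.7, -0.4, -0.4]
gripper_width: 32.1
shift [0.0013, 0.0003, 0.0219] roll 0.0
```

```bash
python3 -m pendant '[{"xyz":[0.001,0,0.008],"roll":0,"jaw":0.75},{"xyz":[0.001,0,0.015],"roll":0,"jaw":0.75},{"xyz":[0.001,0,0.018],"roll":0,"jaw":0.75},{"xyz":[0.001,0,0.020],"roll":0,"jaw":0.75},{"xyz":[0.001,0,0.0205],"roll":0,"jaw":0.75},{"xyz":[0.001,0,0.021],"roll":0,"jaw":0.75},{"xyz":[0.001,0,0.021],"roll":0,"jaw":0.75},{"xyz":[0.001,0,0.021],"roll":0,"jaw":0.75}]' 20
python3 -c "
from h import *
for i in range(3): s=env.state();print(s['ee_pos'],s['force'])"
```

```text
time_s: 9.25
ee_pos: [466.9, -113.8, 28.0]
ee_rot: [180.0, -0.0, 37.6]
force: [-0.6, -0.0, -1.1]
gripper_width: 32.1
[ 466.8763239  -113.84929098   28.03672974] [-0.6402391  -0.01400616 -1.05963277]
[ 466.8763239  -113.84929098   28.03672974] [-0.6402391  -0.01400616 -1.05963277]
[ 466.8763239  -113.84929098   28.03672974] [-0.6402391  -0.01400616 -1.05963277]
```

```bash
python3 -m pendant '[{"xyz":[0,0,0.0005],"roll":0,"jaw":0.75},{"xyz":[0,0,0.001],"roll":0,"jaw":0.75},{"xyz":[0,0,0.0015],"roll":0,"jaw":0.75},{"xyz":[0,0,0.002],"roll":0,"jaw":0.75},{"xyz":[0,0,0.0022],"roll":0,"jaw":0.75},{"xyz":[0,0,0.0025],"roll":0,"jaw":0.75},{"xyz":[0,0,0.0025],"roll":0,"jaw":0.75},{"xyz":[0,0,0.0025],"roll":0,"jaw":0.75}]' 20
```

```text
time_s: 10.25
ee_pos: [466.8, -113.8, 25.6]
ee_rot: [180.0, -0.0, 37.6]
force: [-1.3, 0.7, 3.2]
gripper_width: 31.9
```

```bash
python3 -m pendant '[{"xyz":[0,0,0],"roll":0,"jaw":0.35},{"xyz":[0,0,0],"roll":0,"jaw":0.35},{"xyz":[0,0,0],"roll":0,"jaw":0.35},{"xyz":[0,0,-0.005],"roll":0,"jaw":0.35},{"xyz":[0,0,-0.03],"roll":0,"jaw":0.35},{"xyz":[0,0,-0.08],"roll":0,"jaw":0.35},{"xyz":[0,0,-0.135],"roll":0,"jaw":0.35},{"xyz":[0,0,-0.185],"roll":0,"jaw":0.35}]' 20
python3 go.py 398 299 200
```

```text
time_s: 11.25
ee_pos: [466.8, -113.8, 212.8]
ee_rot: [179.9, -0.0, 37.6]
force: [0.8, -1.2, -0.3]
gripper_width: 59.2
shift [0.1972, -0.3692, 0.0125] roll -0.0
```

```bash
python3 -m pendant '[{"xyz":[0.02,-0.037,0],"roll":0,"jaw":0.35},{"xyz":[0.047,-0.088,0],"roll":0,"jaw":0.35},{"xyz":[0.075,-0.14,0],"roll":0,"jaw":0.35},{"xyz":[0.103,-0.193,0],"roll":0,"jaw":0.35},{"xyz":[0.131,-0.245,0],"roll":0,"jaw":0.35},{"xyz":[0.159,-0.298,0.01],"roll":0,"jaw":0.35},{"xyz":[0.185,-0.347,0.03],"roll":0,"jaw":0.35},{"xyz":[0.197,-0.369,0.05],"roll":0,"jaw":0.35}]' 20
python3 go.py 398 299 12
```

```text
time_s: 12.25
ee_pos: [397.3, 301.5, 160.3]
ee_rot: [-180.0, -0.1, 37.7]
force: [-0.2, 0.7, 0.5]
gripper_width: 59.1
shift [-0.0011, 0.0025, 0.1482] roll 0.1
```

```bash
python3 -m pendant '[{"xyz":[0,0.001,0.04],"roll":0,"jaw":0.35},{"xyz":[0,0.001,0.09],"roll":0,"jaw":0.35},{"xyz":[0,0.001,0.125],"roll":0,"jaw":0.35},{"xyz":[0,0.001,0.14],"roll":0,"jaw":0.35},{"xyz":[0,0.001,0.148],"roll":0,"jaw":0.35},{"xyz":[0,0.001,0.148],"roll":0,"jaw":0.35},{"xyz":[0,0.001,0.148],"roll":0,"jaw":0.6},{"xyz":[0,0.001,0.148],"roll":0,"jaw":0.8}]' 20
python3 -m pendant '[{"xyz":[0,0,0],"roll":0,"jaw":0.8},{"xyz":[0,0,0],"roll":0,"jaw":0.8},{"xyz":[0,0,0],"roll":0,"jaw":0.8},{"xyz":[0,0,0],"roll":0,"jaw":0.8},{"xyz":[0,0,0],"roll":0,"jaw":0.8},{"xyz":[0,0,-0.005],"roll":0,"jaw":0.8},{"xyz":[0,0,-0.02],"roll":0,"jaw":0.8},{"xyz":[0,0,-0.04],"roll":0,"jaw":0.8}]' 20
```

```text
time_s: 13.25
ee_pos: [399.1, 298.3, 13.3]
ee_rot: [180.0, -0.1, 37.6]
force: [-0.4, 0.7, -0.6]
gripper_width: 41.8
time_s: 14.25
ee_pos: [398.2, 297.7, 53.0]
ee_rot: [180.0, 0.1, 37.6]
force: [0.2, -0.4, -0.7]
gripper_width: 26.8
```

```bash
python3 -m pendant '[{"xyz":[0,0,-0.05],"roll":0,"jaw":0.8},{"xyz":[-0.01,0.022,-0.10],"roll":0,"jaw":0.8},{"xyz":[-0.029,0.065,-0.135],"roll":0,"jaw":0.8},{"xyz":[-0.052,0.115,-0.155],"roll":0,"jaw":0.8},{"xyz":[-0.077,0.170,-0.155],"roll":0,"jaw":0.8},{"xyz":[-0.102,0.226,-0.155],"roll":0,"jaw":0.8},{"xyz":[-0.127,0.281,-0.155],"roll":0,"jaw":0.8},{"xyz":[-0.152,0.336,-0.155],"roll":0,"jaw":0.8}]' 20
python3 -m pendant '[{"xyz":[-0.019,0.043,0],"roll":0,"jaw":0.8},{"xyz":[-0.034,0.075,0.01],"roll":0,"jaw":0.8},{"xyz":[-0.042,0.094,0.03],"roll":0,"jaw":0.8},{"xyz":[-0.0445,0.099,0.07],"roll":0,"jaw":0.8},{"xyz":[-0.0445,0.099,0.11],"roll":0,"jaw":0.8},{"xyz":[-0.0445,0.099,0.14],"roll":0,"jaw":0.8},{"xyz":[-0.0445,0.099,0.155],"roll":0,"jaw":0.8},{"xyz":[-0.0445,0.099,0.155],"roll":0,"jaw":0.8}]' 20
python3 go.py 507.5 -166.3 25.5
```

```text
time_s: 15.25
ee_pos: [482.9, -62.9, 208.4]
ee_rot: [180.0, -0.1, 37.6]
force: [1.8, 1.0, -1.2]
gripper_width: 26.6
time_s: 16.25
ee_pos: [507.8, -166.5, 52.3]
ee_rot: [-179.9, 0.0, 37.6]
force: [-0.7, 0.4, -1.4]
gripper_width: 26.6
shift [-0.0001, -0.0003, 0.0268] roll -0.0
```

```bash
python3 -m pendant '[{"xyz":[0,0,0.008],"roll":0,"jaw":0.8},{"xyz":[0,0,0.016],"roll":0,"jaw":0.8},{"xyz":[0,0,0.021],"roll":0,"jaw":0.8},{"xyz":[0,0,0.023],"roll":0,"jaw":0.8},{"xyz":[0,0,0.024],"roll":0,"jaw":0.8},{"xyz":[0,0,0.025],"roll":0,"jaw":0.8},{"xyz":[0,0,0.0255],"roll":0,"jaw":0.8},{"xyz":[0,0,0.0255],"roll":0,"jaw":0.8}]' 20
```

```text
time_s: 17.25
ee_pos: [508.1, -166.6, 27.0]
ee_rot: [180.0, -0.0, 37.6]
force: [0.2, 0.5, -1.9]
gripper_width: 26.4
```

```bash
python3 -m pendant '[{"xyz":[0,0,0.0005],"roll":0,"jaw":0.8},{"xyz":[0,0,0.001],"roll":0,"jaw":0.8},{"xyz":[0,0,0.0013],"roll":0,"jaw":0.8},{"xyz":[0,0,0.0016],"roll":0,"jaw":0.8},{"xyz":[0,0,0.0018],"roll":0,"jaw":0.8},{"xyz":[0,0,0.002],"roll":0,"jaw":0.8},{"xyz":[0,0,0.002],"roll":0,"jaw":0.8},{"xyz":[0,0,0.002],"roll":0,"jaw":0.8}]' 20
```

```text
time_s: 18.25
ee_pos: [508.1, -166.7, 25.7]
ee_rot: [180.0, -0.0, 37.6]
force: [-1.8, 0.6, 6.7]
gripper_width: 26.4
```

```bash
python3 -m pendant '[{"xyz":[0,0,0],"roll":0,"jaw":0.35},{"xyz":[0,0,0],"roll":0,"jaw":0.35},{"xyz":[0,0,0],"roll":0,"jaw":0.35},{"xyz":[0,0,-0.005],"roll":0,"jaw":0.35},{"xyz":[0,0,-0.03],"roll":0,"jaw":0.35},{"xyz":[0,0,-0.08],"roll":0,"jaw":0.35},{"xyz":[0,0,-0.135],"roll":0,"jaw":0.35},{"xyz":[0,0,-0.195],"roll":0,"jaw":0.35}]' 20
python3 go.py 578 276 200
```

```text
time_s: 19.25
ee_pos: [507.6, -166.5, 221.7]
ee_rot: [-180.0, 0.0, 37.6]
force: [1.1, 0.1, -0.0]
gripper_width: 59.1
shift [0.3256, -0.3077, 0.0217] roll -0.0
```

```bash
python3 -m pendant '[{"xyz":[0.022,-0.021,0],"roll":0,"jaw":0.35},{"xyz":[0.063,-0.060,0],"roll":-5,"jaw":0.35},{"xyz":[0.107,-0.101,0],"roll":-10,"jaw":0.35},{"xyz":[0.151,-0.143,0],"roll":-15,"jaw":0.35},{"xyz":[0.195,-0.184,0],"roll":-20,"jaw":0.35},{"xyz":[0.240,-0.226,0],"roll":-20,"jaw":0.35},{"xyz":[0.284,-0.268,0],"roll":-20,"jaw":0.35},{"xyz":[0.3255,-0.3075,0.01],"roll":-20,"jaw":0.35}]' 20
python3 go.py 578 276 13 57.6
```

```text
time_s: 20.25
ee_pos: [579.0, 277.9, 210.9]
ee_rot: [179.9, -0.1, 57.6]
force: [1.5, -0.4, 0.1]
gripper_width: 59.2
shift [-0.0026, -0.0001, 0.1979] roll 0.0
```

```bash
python3 -m pendant '[{"xyz":[-0.001,0,0.03],"roll":0,"jaw":0.35},{"xyz":[-0.001,0,0.08],"roll":0,"jaw":0.35},{"xyz":[-0.001,0,0.13],"roll":0,"jaw":0.35},{"xyz":[-0.001,0,0.17],"roll":0,"jaw":0.35},{"xyz":[-0.001,0,0.19],"roll":0,"jaw":0.35},{"xyz":[-0.001,0,0.198],"roll":0,"jaw":0.35},{"xyz":[-0.001,0,0.198],"roll":0,"jaw":0.6},{"xyz":[-0.001,0,0.198],"roll":0,"jaw":0.8}]' 20
python3 -m pendant '[{"xyz":[0,0,0],"roll":0,"jaw":0.8},{"xyz":[0,0,0],"roll":0,"jaw":0.8},{"xyz":[0,0,0],"roll":0,"jaw":0.8},{"xyz":[0,0,0],"roll":0,"jaw":0.8},{"xyz":[0,0,0],"roll":0,"jaw":0.8},{"xyz":[0,0,-0.005],"roll":0,"jaw":0.8},{"xyz":[0,0,-0.04],"roll":0,"jaw":0.8},{"xyz":[0,0,-0.10],"roll":0,"jaw":0.8}]' 20
python3 go.py 543 -211.7 225
```

```text
time_s: 21.25
ee_pos: [578.9, 275.1, 13.2]
ee_rot: [179.9, -0.1, 57.6]
force: [-0.7, 0.2, 0.1]
gripper_width: 41.9
time_s: 22.25
ee_pos: [575.8, 273.7, 109.9]
ee_rot: [-179.8, 0.4, 57.6]
force: [1.3, -0.0, -0.5]
gripper_width: 26.4
shift [-0.4281, 0.2321, -0.1132] roll 20.0
```

```bash
python3 -m pendant '[{"xyz":[0,0,-0.06],"roll":0,"jaw":0.8},{"xyz":[0,0,-0.108],"roll":0,"jaw":0.8},{"xyz":[-0.021,0.012,-0.112],"roll":0,"jaw":0.8},{"xyz":[-0.064,0.035,-0.112],"roll":4,"jaw":0.8},{"xyz":[-0.116,0.062,-0.112],"roll":8,"jaw":0.8},{"xyz":[-0.167,0.090,-0.112],"roll":12,"jaw":0.8},{"xyz":[-0.219,0.118,-0.112],"roll":16,"jaw":0.8},{"xyz":[-0.270,0.146,-0.112],"roll":20,"jaw":0.8}]' 20
python3 go.py 543 -211.7 225
```

```text
time_s: 23.25
ee_pos: [554.4, -33.9, 221.9]
ee_rot: [-179.9, 0.2, 37.4]
force: [0.7, -0.1, -1.1]
gripper_width: 26.2
shift [-0.1171, 0.1343, -0.003] roll -0.2
```

```bash
python3 -m pendant '[{"xyz":[-0.039,0.044,0],"roll":0,"jaw":0.8},{"xyz":[-0.075,0.084,0],"roll":0,"jaw":0.8},{"xyz":[-0.104,0.116,0],"roll":0,"jaw":0.8},{"xyz":[-0.118,0.132,0.015],"roll":0,"jaw":0.8},{"xyz":[-0.121,0.135,0.05],"roll":0,"jaw":0.8},{"xyz":[-0.121,0.135,0.10],"roll":0,"jaw":0.8},{"xyz":[-0.121,0.135,0.145],"roll":0,"jaw":0.8},{"xyz":[-0.121,0.135,0.165],"roll":0,"jaw":0.8}]' 20
python3 go.py 543 -211.7 26
```

```text
time_s: 24.25
ee_pos: [539.3, -210.4, 54.1]
ee_rot: [-179.5, 0.2, 37.6]
force: [-0.6, -0.6, -0.9]
gripper_width: 26.5
shift [0.0023, 0.0035, 0.0281] roll -0.0
```

```bash
python3 -m pendant '[{"xyz":[0,0,0],"roll":0,"jaw":0.8},{"xyz":[0,0,0],"roll":0,"jaw":0.8},{"xyz":[0.001,0.001,0.005],"roll":0,"jaw":0.8},{"xyz":[0.001,0.001,0.012],"roll":0,"jaw":0.8},{"xyz":[0.001,0.001,0.018],"roll":0,"jaw":0.8},{"xyz":[0.001,0.001,0.022],"roll":0,"jaw":0.8},{"xyz":[0.001,0.001,0.022],"roll":0,"jaw":0.8},{"xyz":[0.001,0.001,0.022],"roll":0,"jaw":0.8}]' 20
python3 go.py 543 -211.7 26
```

```text
time_s: 25.25
ee_pos: [544.4, -212.5, 37.1]
ee_rot: [180.0, -0.0, 37.6]
force: [0.1, -0.2, -1.5]
gripper_width: 26.5
shift [-0.0006, -0.0015, 0.0111] roll -0.0
```

```bash
python3 -m pendant '[{"xyz":[0,-0.001,0.004],"roll":0,"jaw":0.8},{"xyz":[0,-0.001,0.007],"roll":0,"jaw":0.8},{"xyz":[0,-0.001,0.009],"roll":0,"jaw":0.8},{"xyz":[0,-0.001,0.0095],"roll":0,"jaw":0.8},{"xyz":[0,-0.001,0.010],"roll":0,"jaw":0.8},{"xyz":[0,-0.001,0.0105],"roll":0,"jaw":0.8},{"xyz":[0,-0.001,0.011],"roll":0,"jaw":0.8},{"xyz":[0,-0.001,0.011],"roll":0,"jaw":0.8}]' 20
python3 -m pendant '[{"xyz":[0,0,0],"roll":0,"jaw":0.8},{"xyz":[0,0,0],"roll":0,"jaw":0.8},{"xyz":[0,0,0],"roll":0,"jaw":0.8},{"xyz":[0,0,0],"roll":0,"jaw":0.8},{"xyz":[0,0,0.0003],"roll":0,"jaw":0.8},{"xyz":[0,0,0.0005],"roll":0,"jaw":0.8},{"xyz":[0,0,0.0005],"roll":0,"jaw":0.8},{"xyz":[0,0,0.0005],"roll":0,"jaw":0.8}]' 20
```

```text
time_s: 26.25
ee_pos: [543.7, -211.6, 26.0]
ee_rot: [180.0, -0.0, 37.6]
force: [0.6, 0.3, -1.5]
gripper_width: 26.5
time_s: 27.25
ee_pos: [543.7, -211.7, 25.9]
ee_rot: [180.0, -0.0, 37.6]
force: [-1.8, 0.5, 4.5]
gripper_width: 26.5
```

```bash
python3 -m pendant '[{"xyz":[0,0,0],"roll":0,"jaw":0.35},{"xyz":[0,0,0],"roll":0,"jaw":0.35},{"xyz":[0,0,0],"roll":0,"jaw":0.35},{"xyz":[0,0,-0.005],"roll":0,"jaw":0.35},{"xyz":[0,0,-0.03],"roll":0,"jaw":0.35},{"xyz":[0,0,-0.08],"roll":0,"jaw":0.35},{"xyz":[0,0,-0.135],"roll":0,"jaw":0.35},{"xyz":[0,0,-0.195],"roll":0,"jaw":0.35}]' 20
python3 go.py 532 364.7 200
```

```text
time_s: 28.25
ee_pos: [543.3, -211.4, 222.2]
ee_rot: [-180.0, 0.0, 37.6]
force: [1.2, 0.7, -0.2]
gripper_width: 59.1
shift [0.3424, -0.4635, 0.0223] roll -0.0
```

```bash
python3 -m pendant '[{"xyz":[0.014,-0.019,0],"roll":0,"jaw":0.35},{"xyz":[0.045,-0.060,0],"roll":0,"jaw":0.35},{"xyz":[0.079,-0.107,0],"roll":0,"jaw":0.35},{"xyz":[0.113,-0.153,0],"roll":0,"jaw":0.35},{"xyz":[0.147,-0.199,0],"roll":0,"jaw":0.35},{"xyz":[0.181,-0.246,0],"roll":0,"jaw":0.35},{"xyz":[0.216,-0.292,0],"roll":0,"jaw":0.35},{"xyz":[0.250,-0.338,0],"roll":0,"jaw":0.35}]' 20
python3 -m pendant '[{"xyz":[0.034,-0.047,0],"roll":0,"jaw":0.35},{"xyz":[0.066,-0.090,0.01],"roll":0,"jaw":0.35},{"xyz":[0.086,-0.118,0.04],"roll":0,"jaw":0.35},{"xyz":[0.0925,-0.1255,0.08],"roll":0,"jaw":0.35},{"xyz":[0.0925,-0.1255,0.11],"roll":0,"jaw":0.35},{"xyz":[0.0925,-0.1255,0.11],"roll":0,"jaw":0.35},{"xyz":[0.0925,-0.1255,0.11],"roll":0,"jaw":0.35},{"xyz":[0.0925,-0.1255,0.11],"roll":0,"jaw":0.35}]' 20
python3 go.py 532 364.7 13
```

```text
time_s: 29.25
ee_pos: [535.5, 210.6, 220.9]
ee_rot: [180.0, -0.0, 37.6]
force: [1.7, -0.1, -0.2]
gripper_width: 59.0
time_s: 30.25
ee_pos: [533.5, 365.0, 112.5]
ee_rot: [180.0, -0.2, 37.6]
force: [-0.0, 0.3, -0.4]
gripper_width: 59.1
shift [-0.0017, -0.0007, 0.0995] roll -0.0
```

```bash
python3 -m pendant '[{"xyz":[-0.001,0,0.03],"roll":0,"jaw":0.35},{"xyz":[-0.001,0,0.06],"roll":0,"jaw":0.35},{"xyz":[-0.001,0,0.085],"roll":0,"jaw":0.35},{"xyz":[-0.001,0,0.095],"roll":0,"jaw":0.35},{"xyz":[-0.001,0,0.099],"roll":0,"jaw":0.35},{"xyz":[-0.001,0,0.099],"roll":0,"jaw":0.35},{"xyz":[-0.001,0,0.099],"roll":0,"jaw":0.6},{"xyz":[-0.001,0,0.099],"roll":0,"jaw":0.8}]' 20
python3 -m pendant '[{"xyz":[0,0,0],"roll":0,"jaw":0.8},{"xyz":[0,0,0],"roll":0,"jaw":0.8},{"xyz":[0,0,0],"roll":0,"jaw":0.8},{"xyz":[0,0,0],"roll":0,"jaw":0.8},{"xyz":[0,0,0],"roll":0,"jaw":0.8},{"xyz":[0,0,-0.005],"roll":0,"jaw":0.8},{"xyz":[0,0,-0.04],"roll":0,"jaw":0.8},{"xyz":[0,0,-0.10],"roll":0,"jaw":0.8}]' 20
python3 go.py 578 -257 222
```

```text
time_s: 31.25
ee_pos: [532.0, 364.2, 12.1]
ee_rot: [180.0, -0.1, 37.6]
force: [-0.8, 0.3, 0.5]
gripper_width: 42.0
time_s: 32.25
ee_pos: [529.8, 362.7, 109.6]
ee_rot: [-180.0, 0.4, 37.6]
force: [1.1, 0.3, -1.1]
gripper_width: 26.4
shift [-0.3406, 0.5205, -0.1101] roll -0.0
```

```bash
python3 -m pendant '[{"xyz":[0,0,-0.06],"roll":0,"jaw":0.8},{"xyz":[0,0,-0.105],"roll":0,"jaw":0.8},{"xyz":[-0.010,0.016,-0.11],"roll":0,"jaw":0.8},{"xyz":[-0.034,0.052,-0.11],"roll":0,"jaw":0.8},{"xyz":[-0.067,0.1015,-0.11],"roll":0,"jaw":0.8},{"xyz":[-0.099,0.151,-0.11],"roll":0,"jaw":0.8},{"xyz":[-0.132,0.200,-0.11],"roll":0,"jaw":0.8},{"xyz":[-0.1645,0.250,-0.11],"roll":0,"jaw":0.8}]' 20
python3 -m pendant '[{"xyz":[-0.033,0.050,0],"roll":0,"jaw":0.8},{"xyz":[-0.065,0.099,0],"roll":0,"jaw":0.8},{"xyz":[-0.098,0.149,0],"roll":0,"jaw":0.8},{"xyz":[-0.130,0.198,0],"roll":0,"jaw":0.8},{"xyz":[-0.160,0.242,0],"roll":0,"jaw":0.8},{"xyz":[-0.174,0.265,0],"roll":0,"jaw":0.8},{"xyz":[-0.178,0.2705,0.02],"roll":0,"jaw":0.8},{"xyz":[-0.178,0.2705,0.06],"roll":0,"jaw":0.8}]' 20
python3 go.py 578 -257 26
```

```text
time_s: 33.25
ee_pos: [552.0, 62.8, 219.3]
ee_rot: [-179.9, 0.2, 37.6]
force: [0.0, -0.2, -2.2]
gripper_width: 26.7
time_s: 34.25
ee_pos: [576.7, -259.1, 160.1]
ee_rot: [180.0, 0.0, 37.5]
force: [0.1, -0.3, -2.1]
gripper_width: 26.5
shift [0.0023, -0.0009, 0.1341] roll -0.1
```

```bash
python3 -m pendant '[{"xyz":[0.001,0,0.04],"roll":0,"jaw":0.8},{"xyz":[0.001,0,0.08],"roll":0,"jaw":0.8},{"xyz":[0.001,0,0.11],"roll":0,"jaw":0.8},{"xyz":[0.001,0,0.12],"roll":0,"jaw":0.8},{"xyz":[0.001,0,0.127],"roll":0,"jaw":0.8},{"xyz":[0.001,0,0.129],"roll":0,"jaw":0.8},{"xyz":[0.001,0,0.129],"roll":0,"jaw":0.8},{"xyz":[0.001,0,0.129],"roll":0,"jaw":0.8}]' 20
python3 go.py 578 -257 26
```

```text
time_s: 35.25
ee_pos: [578.9, -257.0, 33.4]
ee_rot: [179.9, -0.0, 37.6]
force: [0.7, 0.3, -0.8]
gripper_width: 26.8
shift [-0.0007, -0.0006, 0.0074] roll -0.0
```

```bash
python3 -m pendant '[{"xyz":[0,0,0.003],"roll":0,"jaw":0.8},{"xyz":[0,0,0.0055],"roll":0,"jaw":0.8},{"xyz":[0,0,0.006],"roll":0,"jaw":0.8},{"xyz":[0,0,0.0065],"roll":0,"jaw":0.8},{"xyz":[0,0,0.007],"roll":0,"jaw":0.8},{"xyz":[0,0,0.0075],"roll":0,"jaw":0.8},{"xyz":[0,0,0.0075],"roll":0,"jaw":0.8},{"xyz":[0,0,0.0075],"roll":0,"jaw":0.8}]' 20
```

```text
time_s: 36.25
ee_pos: [578.4, -256.8, 25.0]
ee_rot: [180.0, 0.0, 37.6]
force: [-0.0, 0.0, -1.9]
gripper_width: 26.6
```

```bash
python3 -m pendant '[{"xyz":[0,0,0],"roll":0,"jaw":0.8},{"xyz":[0,0,0.0003],"roll":0,"jaw":0.8},{"xyz":[0,0,0.0006],"roll":0,"jaw":0.8},{"xyz":[0,0,0.0009],"roll":0,"jaw":0.8},{"xyz":[0,0,0.001],"roll":0,"jaw":0.8},{"xyz":[0,0,0.001],"roll":0,"jaw":0.8},{"xyz":[0,0,0.001],"roll":0,"jaw":0.8},{"xyz":[0,0,0.001],"roll":0,"jaw":0.8}]' 20
```

```text
time_s: 37.25
ee_pos: [578.5, -256.9, 24.6]
ee_rot: [180.0, -0.0, 37.6]
force: [-2.6, 1.2, 5.5]
gripper_width: 26.3
```

Contact (5.5 N). Release, then take a wrist look on the way up before the last pick.

```bash
python3 -m pendant '[{"xyz":[0,0,0],"roll":0,"jaw":0.35},{"xyz":[0,0,0],"roll":0,"jaw":0.35},{"xyz":[0,0,0],"roll":0,"jaw":0.35},{"xyz":[0,0,-0.005],"roll":0,"jaw":0.35},{"xyz":[0,0,-0.03],"roll":0,"jaw":0.35},{"xyz":[0,0,-0.08],"roll":0,"jaw":0.35},{"xyz":[0,0,-0.135],"roll":0,"jaw":0.35},{"xyz":[0,0,-0.195],"roll":0,"jaw":0.35}]' 20
python3 go.py 481.3 285.4 200
python3 - <<'E'
from h import *
a,d=env.grab_frame("wrist");cv2.imwrite("pics/w4.png",a)
E
```

```text
time_s: 38.25
ee_pos: [578.1, -256.6, 220.6]
ee_rot: [-180.0, 0.0, 37.6]
force: [1.4, -0.2, -0.5]
gripper_width: 59.5
shift [0.2538, -0.4886, 0.0208] roll -0.0
```

View pics/w4.png

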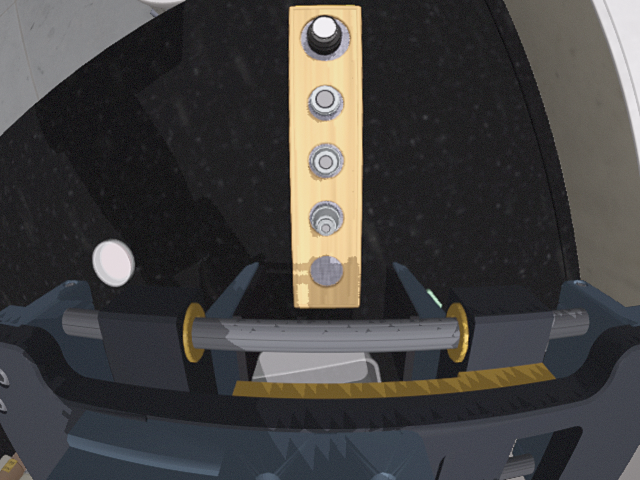

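The picture shows the eyepiece (324,35), 34 (324,100), 46 (325,160) and 58 (325,222) standing in their wells, and the fifth well empty at (326,270).

```bash
python3 -c "
from h import *
print(plane('wrist',(326,270),22,pose()).round(1))"
python3 -m pendant '[{"xyz":[0.010,-0.020,0],"roll":0,"jaw":0.35},{"xyz":[0.033,-0.064,0],"roll":0,"jaw":0.35},{"xyz":[0.058,-0.112,0],"roll":0,"jaw":0.35},{"xyz":[0.084,-0.161,0],"roll":0,"jaw":0.35},{"xyz":[0.109,-0.210,0],"roll":0,"jaw":0.35},{"xyz":[0.1345,-0.259,0],"roll":0,"jaw":0.35},{"xyz":[0.160,-0.308,0],"roll":0,"jaw":0.35},{"xyz":[0.185,-0.357,0],"roll":0,"jaw":0.35}]' 20
python3 -m pendant '[{"xyz":[0.026,-0.049,0],"roll":0,"jaw":0.35},{"xyz":[0.050,-0.096,0.01],"roll":0,"jaw":0.35},{"xyz":[0.065,-0.125,0.03],"roll":0,"jaw":0.35},{"xyz":[0.069,-0.132,0.07],"roll":0,"jaw":0.35},{"xyz":[0.069,-0.132,0.11],"roll":0,"jaw":0.35},{"xyz":[0.069,-0.132,0.11],"roll":0,"jaw":0.35},{"xyz":[0.069,-0.132,0.11],"roll":0,"jaw":0.35},{"xyz":[0.069,-0.132,0.11],"roll":0,"jaw":0.35}]' 20
python3 go.py 481.3 285.4 13
```

```text
[[ 622.1 -308.6   22. ]]
time_s: 39.3
ee_pos: [504.8, 141.1, 217.1]
ee_rot: [-179.9, 0.2, 37.6]
force: [1.2, -0.6, -0.0]
gripper_width: 59.2
time_s: 40.3
ee_pos: [482.4, 286.1, 110.6]
ee_rot: [180.0, -0.2, 37.6]
force: [-0.4, -0.4, 0.5]
gripper_width: 59.4
shift [-0.0016, -0.0002, 0.0976] roll -0.0
```

```bash
python3 -m pendant '[{"xyz":[-0.001,0,0.03],"roll":0,"jaw":0.35},{"xyz":[-0.001,0,0.06],"roll":0,"jaw":0.35},{"xyz":[-0.001,0,0.085],"roll":0,"jaw":0.35},{"xyz":[-0.001,0,0.093],"roll":0,"jaw":0.35},{"xyz":[-0.001,0,0.0975],"roll":0,"jaw":0.35},{"xyz":[-0.001,0,0.0975],"roll":0,"jaw":0.35},{"xyz":[-0.001,0,0.0975],"roll":0,"jaw":0.6},{"xyz":[-0.001,0,0.0975],"roll":0,"jaw":0.8}]' 20
python3 -m pendant '[{"xyz":[0,0,0],"roll":0,"jaw":0.8},{"xyz":[0,0,0],"roll":0,"jaw":0.8},{"xyz":[0,0,0],"roll":0,"jaw":0.8},{"xyz":[0,0,0],"roll":0,"jaw":0.8},{"xyz":[0,0,0],"roll":0,"jaw":0.8},{"xyz":[0,0,-0.005],"roll":0,"jaw":0.8},{"xyz":[0,0,-0.04],"roll":0,"jaw":0.8},{"xyz":[0,0,-0.10],"roll":0,"jaw":0.8}]' 20
python3 go.py 613.4 -302.8 222
```

```text
time_s: 41.3
ee_pos: [481.1, 285.2, 12.0]
ee_rot: [180.0, -0.1, 37.6]
force: [-0.0, 0.6, 0.4]
gripper_width: 42.2
time_s: 42.3
ee_pos: [478.8, 283.9, 110.2]
ee_rot: [-179.9, 0.4, 37.6]
force: [0.9, 0.7, -1.4]
gripper_width: 26.5
shift [-0.2519, 0.547, -0.1106] roll -0.0
```

```bash
python3 -m pendant '[{"xyz":[0,0,-0.06],"roll":0,"jaw":0.8},{"xyz":[0,0,-0.105],"roll":0,"jaw":0.8},{"xyz":[-0.005,0.011,-0.11],"roll":0,"jaw":0.8},{"xyz":[-0.025,0.055,-0.11],"roll":0,"jaw":0.8},{"xyz":[-0.050,0.107,-0.11],"roll":0,"jaw":0.8},{"xyz":[-0.074,0.159,-0.11],"roll":0,"jaw":0.8},{"xyz":[-0.098,0.210,-0.11],"roll":0,"jaw":0.8},{"xyz":[-0.122,0.2625,-0.11],"roll":0,"jaw":0.8}]' 20
python3 -m pendant '[{"xyz":[-0.024,0.052,0],"roll":0,"jaw":0.8},{"xyz":[-0.048,0.104,0],"roll":0,"jaw":0.8},{"xyz":[-0.072,0.156,0],"roll":0,"jaw":0.8},{"xyz":[-0.096,0.208,0],"roll":0,"jaw":0.8},{"xyz":[-0.118,0.255,0],"roll":0,"jaw":0.8},{"xyz":[-0.129,0.279,0],"roll":0,"jaw":0.8},{"xyz":[-0.132,0.284,0.02],"roll":0,"jaw":0.8},{"xyz":[-0.132,0.284,0.06],"roll":0,"jaw":0.8}]' 20
python3 -m pendant '[{"xyz":[0,0,0.04],"roll":0,"jaw":0.8},{"xyz":[0,0,0.08],"roll":0,"jaw":0.8},{"xyz":[0,0,0.10],"roll":0,"jaw":0.8},{"xyz":[0,0,0.11],"roll":0,"jaw":0.8},{"xyz":[0,0,0.11],"roll":0,"jaw":0.8},{"xyz":[0,0,0.11],"roll":0,"jaw":0.8},{"xyz":[0,0,0.11],"roll":0,"jaw":0.8},{"xyz":[0,0,0.11],"roll":0,"jaw":0.8}]' 20
python3 go.py 613.4 -302.8 26
python3 - <<'E'
from h import *
T=pose();a,d=env.grab_frame("wrist");print(project("wrist",[[613.4,-302.8,22],[578,-257,22]],T).round())
cv2.imwrite("pics/w5.png",cv2.resize(a[130:330,220:440],None,fx=2.5,fy=2.5))
E
```

```text
time_s: 43.3
ee_pos: [542.8, 0.3, 219.3]
ee_rot: [-179.9, 0.2, 37.6]
force: [1.2, 1.0, -0.2]
gripper_width: 26.9
time_s: 44.3
ee_pos: [612.1, -304.5, 159.7]
ee_rot: [180.0, 0.0, 37.5]
force: [0.4, -0.6, -1.4]
gripper_width: 26.4
time_s: 45.3
ee_pos: [613.0, -303.1, 52.3]
ee_rot: [179.9, -0.0, 37.6]
force: [-0.0, -0.8, -1.6]
gripper_width: 26.7
shift [0.0005, -0.0001, 0.0263] roll -0.0
[[328. 274.]
 [328. 173.]]
```

View pics/w5.png

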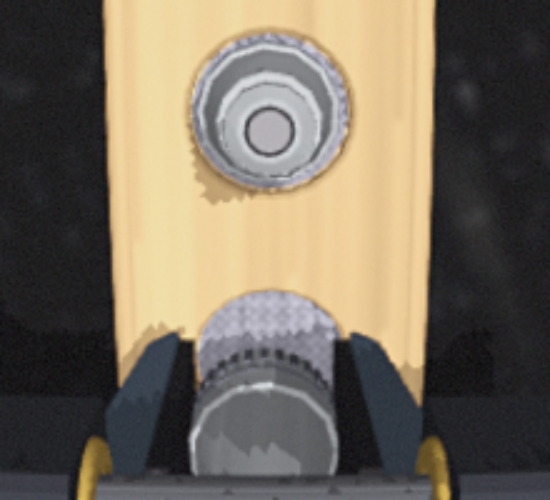

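Well 4's centre at (328,173) and well 5's rim at v≈246 match the projection to within 2 px, so I can lower it.

```bash
python3 -m pendant '[{"xyz":[0,0,0.008],"roll":0,"jaw":0.8},{"xyz":[0,0,0.016],"roll":0,"jaw":0.8},{"xyz":[0,0,0.022],"roll":0,"jaw":0.8},{"xyz":[0,0,0.024],"roll":0,"jaw":0.8},{"xyz":[0,0,0.025],"roll":0,"jaw":0.8},{"xyz":[0,0,0.0255],"roll":0,"jaw":0.8},{"xyz":[0,0,0.026],"roll":0,"jaw":0.8},{"xyz":[0,0,0.026],"roll":0,"jaw":0.8}]' 20
```

```text
time_s: 46.35
ee_pos: [612.8, -303.0, 25.6]
ee_rot: [180.0, -0.0, 37.6]
force: [0.3, 0.5, -1.8]
gripper_width: 26.3
```

```bash
python3 -m pendant '[{"xyz":[0,0,0.0002],"roll":0,"jaw":0.8},{"xyz":[0,0,0.0004],"roll":0,"jaw":0.8},{"xyz":[0,0,0.0007],"roll":0,"jaw":0.8},{"xyz":[0,0,0.001],"roll":0,"jaw":0.8},{"xyz":[0,0,0.0012],"roll":0,"jaw":0.8},{"xyz":[0,0,0.0012],"roll":0,"jaw":0.8},{"xyz":[0,0,0.0012],"roll":0,"jaw":0.8},{"xyz":[0,0,0.0012],"roll":0,"jaw":0.8}]' 20
```

```text
time_s: 47.35
ee_pos: [612.7, -303.0, 24.6]
ee_rot: [180.0, -0.0, 37.6]
force: [-1.0, 0.5, 2.4]
gripper_width: 26.8
```

```bash
python3 -m pendant '[{"xyz":[0,0,0],"roll":0,"jaw":0.35},{"xyz":[0,0,0],"roll":0,"jaw":0.35},{"xyz":[0,0,0],"roll":0,"jaw":0.35},{"xyz":[0,0,-0.005],"roll":0,"jaw":0.35},{"xyz":[0,0,-0.03],"roll":0,"jaw":0.35},{"xyz":[0,0,-0.08],"roll":0,"jaw":0.35},{"xyz":[0,0,-0.135],"roll":0,"jaw":0.35},{"xyz":[0,0,-0.195],"roll":0,"jaw":0.35}]' 20
python3 -m pendant '[{"xyz":[0,0.02,0],"roll":0,"jaw":0.35},{"xyz":[0,0.04,0],"roll":0,"jaw":0.35},{"xyz":[0,0.05,0],"roll":0,"jaw":0.35},{"xyz":[0,0.05,0],"roll":0,"jaw":0.35},{"xyz":[0,0.05,0],"roll":0,"jaw":0.35},{"xyz":[0,0.05,0],"roll":0,"jaw":0.35},{"xyz":[0,0.05,0],"roll":0,"jaw":0.35},{"xyz":[0,0.05,0],"roll":0,"jaw":0.35}]' 20
python3 - <<'E'
from h import *
T=pose();a,d=env.grab_frame("wrist");cv2.imwrite("pics/w6.png",a[:330])
b,e=env.grab_frame("scene");cv2.imwrite("pics/s2.png",b)
P=cloud("scene",e)
for n,x,y,h in(("e",466,-113.5,48),("34",507.5,-166.3,34),("46",543,-212,46),("58",578,-257,58),("70",613,-303,70)):
    r=np.hypot(P[...,0]-x-6,P[...,1]-y-2)<20;print(n,"top z",P[r][:,2].max().round(1),"want",16+h,"lens px",project("wrist",(x,y,16+h),T).round())
E
```

```text
time_s: 48.35
ee_pos: [612.4, -302.8, 221.0]
ee_rot: [-180.0, 0.0, 37.6]
force: [0.6, -0.4, 0.5]
gripper_width: 59.5
time_s: 49.35
ee_pos: [643.1, -342.4, 219.4]
ee_rot: [180.0, -0.0, 37.6]
force: [0.3, 0.4, 0.9]
gripper_width: 59.4
e top z 66.8 want 64 lens px [[325. -73.]]
34 top z 56.6 want 50 lens px [[326.  -9.]]
46 top z 617.0 want 62 lens px [[327.  43.]]
58 top z 612.9 want 74 lens px [[327. 104.]]
70 top z 603.3 want 86 lens px [[327. 173.]]
```

View pics/w6.png

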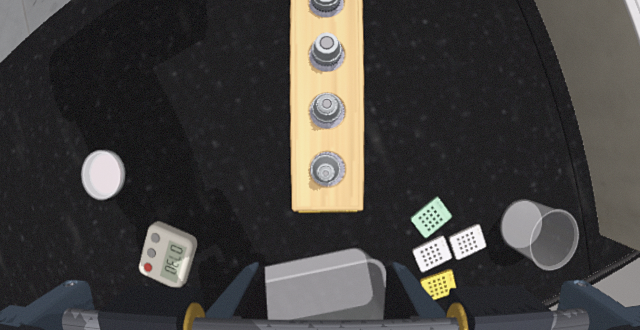

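View pics/s2.png

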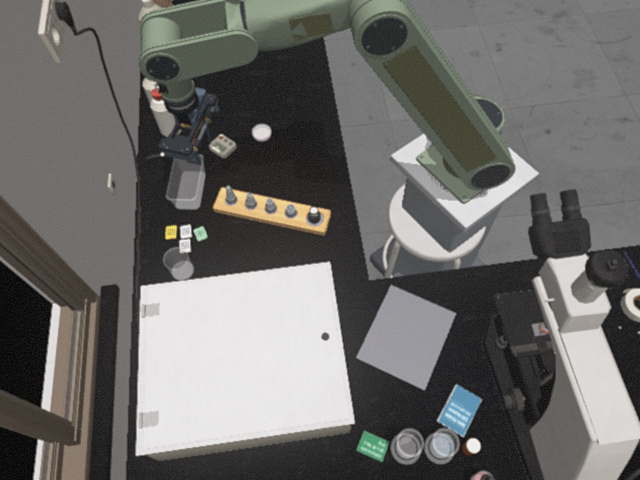

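Run:
```python
from h import *
for c in("scene","top"):
    b,e=env.grab_frame(c);P=cloud(c,e)
    for n,x,y,h in(("e",466,-113.5,48),("34",507.5,-166.3,34),("46",543,-212,46),("58",578,-257,58),("70",613,-303,70)):
        r=(np.hypot(P[...,0]-x-(5 if c=="scene" else -2),P[...,1]-y-2)<18)&(P[...,2]<130);print(c,n,P[r][:,2].max().round(1) if r.any() else None,"want",16+h)
s=env.state();print(s['force'],s['qvel'],s['time_s'])
print(env.job_done())
```

```text
scene e 69.2 want 64
scene 34 54.6 want 50
scene 46 66.8 want 62
scene 58 79.3 want 74
scene 70 88.0 want 86
top e 67.1 want 64
top 34 56.5 want 50
top 46 68.7 want 62
top 58 77.2 want 74
top 70 89.9 want 86
[ 0.91339908  0.51569305 -0.41569367] [ 0.02912054  0.14204885 -0.03123575  0.04262561  0.01755364  0.06452548] 49.55
the job is handed in; nothing more can be done
None
```

All five optics are in the block and the job is handed in, at 49.6 s of the 144 s allowed. The eyepiece is in the big well, followed by the 34, 46, 58 and 70 mm objectives in order. I lowered each one until the wrist force showed contact (about 2 to 7 N) and only then let go.

**Pictures:** The last scene view shows all five standing in their wells, the mat empty, and the petri dish, timer and lens tissue apparently where they were. I compared those three by eye and did not measure them. The gripper ended about 220 mm up, touching nothing.

**Checks that disagreed:**
- **Final heights:** depth readings of the tops came out 2 to 7 mm above nominal on all five. The optics on the mat before any move mostly read 1 to 5 mm high as well, so I took this as camera error and relied on the contact forces for seating.
- **First height check:** three of the five readings were spoiled by the arm being in view, so I repeated it with the arm's points excluded.
- **Fifth well:** one eyeballed reading, taken while the arm was still moving, was about 11 mm off. I used the position worked out from the other wells instead, and a close look before lowering matched it to about 2 pixels.

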